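# Find the worn support arm on a stringing machine and lock it out

## Task

Check the three swivel arms of the stringing machine for bearing play, from the robot's left to its right: rock each arm by its upright black head, first to the robot's left until it resists, then to the right until it resists, without forcing it. Then push the one arm that swings loosely over to its left stop, leave it there and throw its lock lever fully over, away from the robot; leave the other two levers open. Leave the other things on the table where they are.

Things in the scene. Friction and masses are not known exactly. Their poses are not given: they have to be found in the camera images.
- machine: Fixed stringing-machine bed; origin at z = 0 under the middle pivot. x away from the robot, y to its left. Three stations, upright pivots at y = +140, 0, -140 mm: hub (52 mm wide, axle top 109 mm high), white arm pointing to -x with a black head on its end, and behind the pivot a grey housing 56 mm wide, top 100 mm high, that carries the lock lever. The bed is moved and turned between runs.
- head_left (a point): Centre of the upright black support head on the end of the left arm, 123 mm above the table, 110 mm from the pivot. The head is 40 mm long (x), 22 mm thick (y, the way it is rocked) and 65 mm tall (91 to 156 mm above the table) with a rounded top. 50 mm or more free on both sides. The arm below it is 30 mm wide.
- head_middle (a point): Centre of the upright black support head on the end of the middle arm, 123 mm above the table, 110 mm from the pivot. The head is 40 mm long (x), 22 mm thick (y, the way it is rocked) and 65 mm tall (91 to 156 mm above the table) with a rounded top. 50 mm or more free on both sides. The arm below it is 30 mm wide.
- head_right (a point): Centre of the upright black support head on the end of the right arm, 123 mm above the table, 110 mm from the pivot. The head is 40 mm long (x), 22 mm thick (y, the way it is rocked) and 65 mm tall (91 to 156 mm above the table) with a rounded top. 50 mm or more free on both sides. The arm below it is 30 mm wide.
- swivel_left: The left swivel arm with its head; origin on its pivot axis. Axes as the bed's when straight (arm points to -x). A sound bearing gives 1 mm at the head, then pushes back (3 to 7 N per mm) and returns. A worn one swings with under 1 N between equally springy stops 20 mm (0.18 rad) to each side and stays where left. Exactly one of the three is worn, varying from run to run; it shows only when rocked.
- swivel_middle: The middle swivel arm with its head; origin on its pivot axis. Axes as the bed's when straight (arm points to -x). A sound bearing gives 1 mm at the head, then pushes back (3 to 7 N per mm) and returns. A worn one swings with under 1 N between equally springy stops 20 mm (0.18 rad) to each side and stays where left. Exactly one of the three is worn, varying from run to run; it shows only when rocked.
- swivel_right: The right swivel arm with its head; origin on its pivot axis. Axes as the bed's when straight (arm points to -x). A sound bearing gives 1 mm at the head, then pushes back (3 to 7 N per mm) and returns. A worn one swings with under 1 N between equally springy stops 20 mm (0.18 rad) to each side and stays where left. Exactly one of the three is worn, varying from run to run; it shows only when rocked.
- lever_left (a joint): Lock lever of the left station, rad: near 0 = open, leaning toward the arm (toward the robot), 1.0 = fully over, leaning away from the robot. It stays where it is left, light friction; it does not itself move the arm.
- lever_left_tip (a point): Tip of the left station's lock lever, a bar with a ball knob, 70 mm long, standing on the left bearing housing; it swings in the bed's x-z plane over about 70 mm in the bed's +x direction. It can be pushed at 10 to 25 mm below the tip.
- lever_middle (a joint): Lock lever of the middle station, rad: near 0 = open, leaning toward the arm (toward the robot), 1.0 = fully over, leaning away from the robot. It stays where it is left, light friction; it does not itself move the arm.
- lever_middle_tip (a point): Tip of the middle station's lock lever, a bar with a ball knob, 70 mm long, standing on the middle bearing housing; it swings in the bed's x-z plane over about 70 mm in the bed's +x direction. It can be pushed at 10 to 25 mm below the tip.
- lever_right (a joint): Lock lever of the right station, rad: near 0 = open, leaning toward the arm (toward the robot), 1.0 = fully over, leaning away from the robot. It stays where it is left, light friction; it does not itself move the arm.
- lever_right_tip (a point): Tip of the right station's lock lever, a bar with a ball knob, 70 mm long, standing on the right bearing housing; it swings in the bed's x-z plane over about 70 mm in the bed's +x direction. It can be pushed at 10 to 25 mm below the tip.
- reel_small: Reel, 54 mm across, 36 mm tall, standing on the table in the gap between the left and middle arms' heads, below their height; bystander, leave alone. Origin at its underside.
- reel_wide: Reel, 60 mm across, 28 mm tall, standing on the table between the middle and right arms' heads, below their height; bystander, leave alone. Origin at its underside.
- clamp: Spare clamp 100 x 28 mm, 42 mm tall, lying on the table; bystander, leave alone. Origin at its underside.
- screwdriver: Screwdriver lying on the table; bystander, leave alone. Origin at its underside.
- jar: Jar, 70 mm across, 90 mm tall; bystander, leave alone. Origin at its underside.
- mug: Mug, 80 mm across, 95 mm tall; bystander, leave alone. Origin at its underside.
- grip_roll: Roll of grip tape, 48 mm across, 50 mm tall, standing; bystander, leave alone. Origin at its underside.
- tray: Shallow tray 140 x 200 mm, 45 mm tall; bystander, leave alone. Origin at its underside.

How it is judged:
On the way, in this order (a step that is already met when the one before it is completed fails the run):
1. the left head is pressed by the fingers to the robot's left until it resists (more than 2 N, with the head on the left of its straight position) (contact force between swivel_left and the fingers above 2 N and y of head_left in the frame of machine above 0.1405 m), for 0.08 s.
2. the left head is pressed by the fingers to the robot's right until it resists (more than 2 N, with the head on the right of its straight position) (contact force between swivel_left and the fingers above 2 N and y of head_left in the frame of machine below 0.1395 m), for 0.08 s.
3. the middle head is pressed by the fingers to the robot's left until it resists (more than 2 N, with the head on the left of its straight position) (contact force between swivel_middle and the fingers above 2 N and y of head_middle in the frame of machine above 0.0005 m), for 0.08 s.
4. the middle head is pressed by the fingers to the robot's right until it resists (more than 2 N, with the head on the right of its straight position) (contact force between swivel_middle and the fingers above 2 N and y of head_middle in the frame of machine below -0.0005 m), for 0.08 s.
5. the right head is pressed by the fingers to the robot's left until it resists (more than 2 N, with the head on the left of its straight position) (contact force between swivel_right and the fingers above 2 N and y of head_right in the frame of machine above -0.1395 m), for 0.08 s.
6. the right head is pressed by the fingers to the robot's right until it resists (more than 2 N, with the head on the right of its straight position) (contact force between swivel_right and the fingers above 2 N and y of head_right in the frame of machine below -0.1405 m), for 0.08 s.
At the end, for the whole second after the job is handed in: The one loose arm rests at its left stop (its head more than 15 of 20 mm to the left), its lock lever is over by more than 0.75 of 1.0 rad, the other two levers are below 0.3 rad, and the arms are at rest (((y of head_left in the frame of machine above 0.155 m and value of joint lever_left above 0.75 rad and value of joint each of lever_middle, lever_right below 0.3 rad) or (y of head_middle in the frame of machine above 0.015 m and value of joint lever_middle above 0.75 rad and value of joint each of lever_left, lever_right below 0.3 rad) or (y of head_right in the frame of machine above -0.125 m and value of joint lever_right above 0.75 rad and value of joint each of lever_left, lever_middle below 0.3 rad)) and angular speed of each of swivel_left, swivel_middle, swivel_right below 0.05 rad/s); the robot touches nothing.
It fails at once if a head is forced with more than 40 N (contact force between any of swivel_left, swivel_middle, swivel_right and the fingers above 40 N).
It fails at once if a bystander is moved by more than 30 mm (distance of any of reel_small, reel_wide, clamp, screwdriver, jar, mug, grip_roll, tray from where it was at the start of the episode above 0.03 m).
It also fails if it takes over 64 s, if anything falls off the work surface, if the arm or the gripper's body presses on something with over 40 N, if the wrist force passes 120 N, or if a joint passes its speed limit or range.

## Robot

A 6-joint arm with a two-finger parallel gripper is mounted at the origin on the work surface. World frame = base frame: x ahead of the robot, y to its left, z up, the work surface at z = 0. Lengths are in m, angles in rad, forces in N, time in s.
With the tool pointing down it reaches from about 0.325 to 0.9 m from the base axis. Payload 6.1 kg.
Tool frame: the origin (TCP) lies at the centre of the arm's flange, where the gripper is bolted on; the fingertips stand 173 mm ahead of it and the grasp point (between the pads) lies 155 mm ahead of it; z points along the fingers, y is the direction in which the jaws open and shut (so a half turn about z gives the same grasp; the last joint's range is limited). The gripper opens to 85 mm and grips with 20 to 120 N. Pads are 22 mm wide; open, the fingers measure 114 mm over their backs; the gripper's body (76 mm by 85 mm) begins 54 mm behind the grasp point. The pads swing forward as they close: fully open they stand 13 mm farther back than shut.
Start: joints at [1.127, 0.22, 1.526, -0, 1.395, -0.126], TCP at [0.195, 0.594, 0.405] pointing down, gripper open.
Joint ranges: [-2.98, 2.98], [-0.91, 2.08], [0.09, 2.57], [-1.24, 4.39], [0.2, 2.65], [-2.68, 2.68]. Speed limits (rad/s): [2.57, 2.57, 3.01, 3.14, 3.14, 3.14].

## Interface

Orientations are given as a rotation vector (axis times angle).
In Python, from bench import read_state, get_image, job_done gives the robot as it stands. The module is installed in compiled form; this text tells all that it offers.
- The arm moves only by the shell command python3 -m pendant 'ROWS'. ROWS is JSON, a list of rows, each a list of 7 numbers: the shift along the tool's x, y, z in m, then the turn, a rotation vector about the tool's x, y, z in rad, then the closure, from 0 (fully open) to 1 (shut). In form: [[dx, dy, dz, rx, ry, rz, grip], ...]. A call has 1 to 8 rows; each row is the pose to reach, as a shift and turn from the pose commanded when the call began, along the tool's axes at that moment; what a row does not reach only later rows make up. A row lasts 1/8 s, in which the tool goes at most 62.5 mm and 10.7 degrees, less where a joint would pass 70% of its speed; a pose out of reach is approached as far as the arm can. A call with a gripper value outside its range is refused whole. The fingers move at their own pace and stop on an object; the grip force is fixed at half the most. Time passes only in rows, so rows that repeat a pose let the fingers close. It gives the time, the measured TCP pose, the force and the opening at its end, in the units of the state.
- read_state(): the state, without advancing time (a new reading comes with each control period).
- get_image(name): name is "scene" or "top" or "wrist"; returns a dict with "frame" (400x640x3 uint8, red, green, blue), "depth" (400x640 float32, m along the optical axis (not along the pixel's ray), 0 where there is no reading), "fov_y" (degrees; the focal length in pixels is half the picture's height over the tangent of half this angle, whatever the lens; pixels are square), "cx", "cy" (the principal point, pixels), "world_from_camera" (4x4, takes a point from camera to world coordinates); the wrist camera has in their place "tool_from_camera" (4x4, takes a point from camera to tool coordinates, whose origin is the TCP and whose axes are the flange's). Camera axes: x right, y down, z forward; pixel columns grow to the right and rows downward; lengths in m; the calibration is good to about 2 mm. A picture is of the moment at which its call begins: read the wrist's pose just before it.
- job_done(): hands the job in, once; it reports no verdict.
The state is a dict: "time_s": time; "q": joint angles; "qd": joint speeds; "tau": joint torques, N m; "tcp_pos": TCP position; "ee_rot": TCP orientation; "contact_force": force on the tool from outside, world axes, zero at the start; "wrist_torque": the same for the moment, N m; "grip_width": finger opening in m.
Only numpy, scipy, OpenCV 4.12 (cv2) and the standard library are available. Lean on these libraries where they do the work, as an engineer would, in place of code of your own. Each camera call takes 0.05 s, during which the arm holds its last target. There are 200 camera calls.

## Working session

There is one attempt and no reset: what is moved stays moved. The work goes in short steps, Python scripts to look and compute and a shell command to move; the robot and the scene stay as the last step left them, time stands still between calls to the robot, and variables do not carry over. Pictures are saved under pics/ and viewed, about 8 in all and at most 12, crops included, and the job is handed in when it is done.

```bash
mkdir -p pics
cat > h.py <<'E'
import numpy as np,cv2
from bench import read_state,get_image
def grab(n):
    s=read_state(); d=get_image(n)
    if n=="wrist":
        T=np.eye(4);T[:3,:3]=cv2.Rodrigues(np.array(s["ee_rot"],float))[0];T[:3,3]=s["tcp_pos"]
        M=T@np.array(d["tool_from_camera"])
    else: M=np.array(d["world_from_camera"])
    f=200/np.tan(np.radians(d["fov_y"])/2)
    v,u=np.mgrid[:400,:640]; z=d["depth"]
    P=np.stack([(u-d["cx"])/f*z,(v-d["cy"])/f*z,z],-1)@M[:3,:3].T+M[:3,3]
    P[z==0]=np.nan
    return d["frame"],P,M,f,d
def save(n,fr): cv2.imwrite("pics/"+n+".png",fr[...,::-1])
E
python3 - <<'E'
from h import *
a,P,M,f,d=grab("top"); b,P2,M2,f2,d2=grab("scene")
save("top",a);save("scene",b)
np.savez("obs.npz",a=a,P=P,b=b,P2=P2)
print(M.round(3),M2.round(3),d["fov_y"])
s=read_state();print(s["time_s"],s["tcp_pos"],s["ee_rot"],s["contact_force"])
E
```

```text
[[-0.014 -0.997  0.075  0.404]
 [-1.     0.016  0.016  0.015]
 [-0.017 -0.075 -0.997  1.503]
 [ 0.     0.     0.     1.   ]] [[ 0.021  0.714 -0.7    1.322]
 [ 1.    -0.012  0.017  0.002]
 [ 0.004 -0.7   -0.714  0.978]
 [ 0.     0.     0.     1.   ]] 57.25197387353488
0.1 [0.19520553 0.59348545 0.40371497] [-4.97037266e-01 -3.10152865e+00  2.61969576e-03] [ 0.52605296  0.24276843 -0.07378137]
```

View pics/top.png

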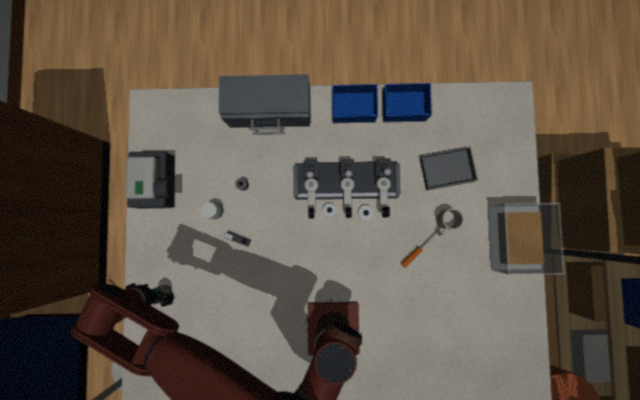

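View pics/scene.png

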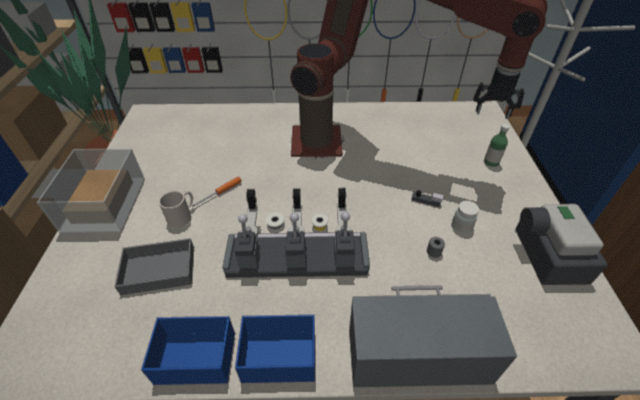

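The top view shows the heads at about (311,211), (348,211) and (386,211), with white hubs near row 184. In the scene view the levers lean toward the robot. Next I'll measure both from depth.

```bash
cat >> h.py <<'E'
def meas(fr,P,zlo,zhi,mask=None,lim=((0.4,0.8),(-.3,.3)),amin=4):
    m=(P[...,2]>zlo)&(P[...,2]<zhi)&(P[...,0]>lim[0][0])&(P[...,0]<lim[0][1])&(P[...,1]>lim[1][0])&(P[...,1]<lim[1][1])
    if mask is not None: m&=mask
    n,l,st,c=cv2.connectedComponentsWithStats(m.astype(np.uint8))
    for i in range(1,n):
        if st[i,4]>=amin:
            Q=P[l==i]; print(st[i,4],c[i].round(0),"med",np.median(Q,0).round(4),"min",Q.min(0).round(3),"max",Q.max(0).round(3))
E
python3 - <<'E'
from h import *
o=np.load("obs.npz")
for a,P in((o["a"],o["P"]),(o["b"],o["P2"])):
    print("high");meas(a,P,.12,.2)
    print("white hubs");meas(a,P,.08,.115,a.min(-1)>110)
    print("housing/arm");meas(a,P,.085,.115)
    print("reels");meas(a,P,.015,.045)
E
```

```text
high
96 [266. 128.] med [0.7828 0.242  0.1255] min [0.778 0.186 0.12 ] max [0.799 0.298 0.13 ]
230 [310. 168.] med [0.6233 0.0744 0.1274] min [0.581 0.054 0.121] max [0.66  0.1   0.199]
225 [347. 168.] med [ 0.6227 -0.0602  0.1263] min [ 0.582 -0.087  0.12 ] max [ 0.658 -0.04   0.2  ]
239 [384. 167.] med [ 0.6227 -0.1987  0.1262] min [ 0.585 -0.227  0.12 ] max [ 0.659 -0.177  0.2  ]
75 [348. 212.] med [ 0.4541 -0.0622  0.1515] min [ 0.436 -0.074  0.132] max [ 0.474 -0.051  0.161]
78 [386. 212.] med [ 0.4544 -0.2004  0.1513] min [ 0.435 -0.214  0.121] max [ 0.472 -0.189  0.159]
68 [310. 213.] med [0.4528 0.0777 0.1522] min [0.435 0.067 0.129] max [0.472 0.09  0.159]
white hubs
210 [311. 192.] med [0.5401 0.076  0.0951] min [0.483 0.052 0.086] max [0.586 0.099 0.108]
191 [347. 190.] med [ 0.5452 -0.0634  0.0951] min [ 0.483 -0.087  0.086] max [ 0.588 -0.044  0.109]
189 [384. 190.] med [ 0.5431 -0.2049  0.0949] min [ 0.485 -0.225  0.084] max [ 0.586 -0.182  0.106]
housing/arm
15 [317. 170.] med [0.6202 0.0512 0.1004] min [0.593 0.051 0.096] max [0.648 0.052 0.105]
317 [382. 190.] med [ 
[... 2399 characters left out ...]
 max [0.577 0.094 0.114]
25 [348. 226.] med [0.5603 0.0942 0.0951] min [0.528 0.09  0.088] max [0.568 0.103 0.099]
27 [291. 227.] med [ 0.5591 -0.0756  0.0955] min [ 0.531 -0.084  0.088] max [ 0.57  -0.072  0.099]
6 [241. 230.] med [ 0.5645 -0.2227  0.0959] min [ 0.558 -0.225  0.094] max [ 0.57  -0.222  0.1  ]
114 [343. 252.] med [0.6562 0.0718 0.0988] min [0.599 0.051 0.085] max [0.665 0.105 0.115]
reels
210 [275. 219.] med [ 0.4616 -0.1367  0.0271] min [ 0.428 -0.165  0.017] max [ 0.491 -0.108  0.032]
194 [319. 221.] med [0.4774 0.0088 0.0349] min [ 0.448 -0.014  0.015] max [0.501 0.035 0.041]
3964 [298. 256.] med [ 0.6196 -0.0418  0.0295] min [ 0.517 -0.276  0.015] max [0.67  0.154 0.045]
```

```bash
cat > to.py <<'E'
import sys
from h import *
from scipy.spatial.transform import Rotation as R
s=read_state();r=R.from_rotvec(s["ee_rot"])
t=np.array([float(v) for v in sys.argv[1:4]]);yaw=float(sys.argv[4]) if len(sys.argv)>4 else 0
want=R.from_matrix(R.from_euler("z",yaw).as_matrix()@np.diag([-1,1,-1]))
print("d",(r.inv().apply(t-s["tcp_pos"])).round(4),"rot",(r.inv()*want).as_rotvec().round(4))
print(s["time_s"],s["tcp_pos"].__array__().round(4) if hasattr(s["tcp_pos"],"__array__") else s["tcp_pos"],np.round(s["contact_force"],2),s["grip_width"])
E
python3 to.py .456 .078 .36
```

```text
d [-0.4088 -0.4081  0.0443] rot [-0.0017 -0.0005 -0.3178]
0.1 [0.1952 0.5935 0.4037] [ 0.53  0.24 -0.07] 0.08558302544344457
```

```bash
python3 -m pendant '[[-0.04,-0.04,0.01,0,0,-0.08,0],[-0.08,-0.08,0.02,0,0,-0.2,0.2],[-0.125,-0.125,0.03,0,0,-0.318,0.4],[-0.17,-0.17,0.04,0,0,-0.318,0.45],[-0.21,-0.21,0.044,0,0,-0.318,0.45],[-0.25,-0.25,0.044,0,0,-0.318,0.45],[-0.29,-0.29,0.044,0,0,-0.318,0.45],[-0.33,-0.33,0.044,0,0,-0.318,0.45]]'; python3 to.py .456 .078 .36
```

```text
time_s: 1.1
tcp_pos: [0.406, 0.1753, 0.3606]
ee_rot: [-0.0, 3.141, 0.0]
contact_force: [0.8, 0.2, 0.3]
grip_width: 0.0469
d [-0.05   -0.0974  0.0005] rot [0.0001 0.0001 0.0003]
1.1 [0.406  0.1753 0.3606] [0.85 0.19 0.29] 0.046884926874908
```

```bash
python3 -m pendant '[[-0.02,-0.03,0,0,0,0,0.45],[-0.04,-0.07,0,0,0,0,0.45],[-0.05,-0.097,0,0,0,0,0.45],[-0.05,-0.097,0,0,0,0,0.45],[-0.05,-0.097,0,0,0,0,0.45]]'
python3 - <<'E'
from h import *
a,P,M,f,d=grab("wrist");save("w1",a)
meas(a,P,.135,.165,lim=((.38,.53),(-.3,.3)))
s=read_state();print(s["tcp_pos"],s["contact_force"])
E
```

```text
time_s: 1.72
tcp_pos: [0.4553, 0.0805, 0.3604]
ee_rot: [-0.0, -3.141, -0.001]
contact_force: [0.4, -0.3, -0.1]
grip_width: 0.047
2875 [110. 226.] med [ 0.4511 -0.0577  0.15  ] min [ 0.436 -0.075  0.135] max [ 0.476 -0.049  0.157]
1964 [318. 225.] med [0.449  0.0767 0.1525] min [0.436 0.064 0.135] max [0.473 0.09  0.157]
[0.45527465 0.08078949 0.36043712] [-0.37679843  0.07881344  0.32722872]
```

View pics/w1.png

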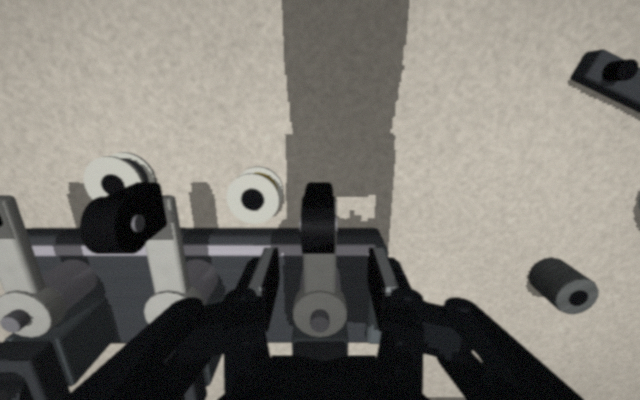

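The fingers (columns ~265 and ~380) sit evenly on either side of the left head (column ~318). I'll lower the gripper and approach.

```bash
python3 -m pendant '[[0,-0.002,0.03,0,0,0,0.45],[0,-0.003,0.06,0,0,0,0.45],[0,-0.003,0.08,0,0,0,0.45],[0,-0.003,0.08,0,0,0,0.45],[0,0.002,0.08,0,0,0,0.45],[0,0.006,0.08,0,0,0,0.45],[0,0.006,0.08,0,0,0,0.45]]'
```

```text
time_s: 2.65
tcp_pos: [0.456, 0.0866, 0.2816]
ee_rot: [-0.002, 3.14, 0.0]
contact_force: [0.5, 0.8, -0.6]
grip_width: 0.047
```

```bash
python3 -m pendant '[[0,0.002,0,0,0,0,0.45],[0,0.004,0,0,0,0,0.45],[0,0.004,0,0,0,0,0.45]]'
```

```text
time_s: 3.02
tcp_pos: [0.4557, 0.0902, 0.2807]
ee_rot: [0.0, -3.142, -0.0]
contact_force: [0.3, 0.8, 0.4]
grip_width: 0.0469
```

```bash
python3 -m pendant '[[0,0.001,0,0,0,0,0.45],[0,0.002,0,0,0,0,0.45],[0,0.002,0,0,0,0,0.45]]'
```

```text
time_s: 3.4
tcp_pos: [0.4556, 0.0919, 0.2807]
ee_rot: [0.0, -3.141, 0.001]
contact_force: [-0.8, -2.5, 0.8]
grip_width: 0.0469
```

```bash
python3 -m pendant '[[0,0.001,0,0,0,0,0.45],[0,0.0015,0,0,0,0,0.45],[0,0.0015,0,0,0,0,0.45]]'
```

```text
time_s: 3.78
tcp_pos: [0.4556, 0.0931, 0.2806]
ee_rot: [0.0, -3.141, 0.003]
contact_force: [-1.6, -7.0, 0.9]
grip_width: 0.0469
```

```bash
python3 -m pendant '[[0,-0.01,0,0,0,0,0.45],[0,-0.02,0,0,0,0,0.45],[0,-0.025,0,0,0,0,0.45],[0,-0.028,0,0,0,0,0.45],[0,-0.029,0,0,0,0,0.45],[0,-0.0295,0,0,0,0,0.45],[0,-0.0295,0,0,0,0,0.45]]'
```

```text
time_s: 4.65
tcp_pos: [0.4557, 0.0642, 0.2807]
ee_rot: [-0.001, 3.142, -0.0]
contact_force: [-0.3, 0.5, -0.4]
grip_width: 0.047
```

```bash
python3 -m pendant '[[0,-0.001,0,0,0,0,0.45],[0,-0.001,0,0,0,0,0.45],[0,-0.001,0,0,0,0,0.45]]'
```

```text
time_s: 5.03
tcp_pos: [0.4556, 0.0632, 0.2807]
ee_rot: [0.0, -3.142, -0.0]
contact_force: [-0.9, 0.5, 0.2]
grip_width: 0.0467
```

```bash
python3 -m pendant '[[0,-0.001,0,0,0,0,0.45],[0,-0.002,0,0,0,0,0.45],[0,-0.002,0,0,0,0,0.45]]'
```

```text
time_s: 5.4
tcp_pos: [0.4556, 0.0616, 0.2807]
ee_rot: [0.0, -3.141, -0.002]
contact_force: [-1.4, 4.8, 1.0]
grip_width: 0.0471
```

```bash
python3 -m pendant '[[0,-0.001,0,0,0,0,0.45],[0,-0.001,0,0,0,0,0.45]]'
```

```text
time_s: 5.65
tcp_pos: [0.4555, 0.0609, 0.2807]
ee_rot: [0.0, -3.141, -0.004]
contact_force: [-0.9, 8.6, 0.6]
grip_width: 0.047
```

```bash
python3 -m pendant '[[0,0.016,0,0,0,0,0.45],[0,0.016,-0.05,0,0,0,0.45],[0,0.016,-0.08,0,0,0,0.45],[0,-0.03,-0.08,0,0,0,0.45],[0,-0.085,-0.08,0,0,0,0.45],[0,-0.1235,-0.08,0,0,0,0.45],[0,-0.1235,-0.08,0,0,0,0.45],[0,-0.1235,-0.08,0,0,0,0.45]]'
python3 - <<'E'
from h import *
a,P,M,f,d=grab("wrist")
meas(a,P,.135,.165,lim=((.38,.53),(-.3,.3)),amin=300)
E
python3 to.py .456 -.0625 .281
```

```text
time_s: 6.65
tcp_pos: [0.4557, -0.0629, 0.3606]
ee_rot: [-0.0, -3.141, -0.0]
contact_force: [-0.2, 0.4, -0.6]
grip_width: 0.0471
2830 [115. 226.] med [ 0.4511 -0.1977  0.1501] min [ 0.436 -0.215  0.135] max [ 0.476 -0.189  0.157]
1945 [324. 224.] med [ 0.4491 -0.0629  0.1523] min [ 0.436 -0.076  0.135] max [ 0.472 -0.05   0.157]
2841 [530. 226.] med [0.4511 0.0702 0.1503] min [0.436 0.062 0.135] max [0.476 0.087 0.157]
d [-0.0003  0.      0.0796] rot [ 0.0002 -0.0002  0.0008]
6.7 [ 0.4557 -0.0625  0.3606] [ 0.86  0.08 -0.22] 0.04732412192925257
```

```bash
python3 -m pendant '[[0,0,0.03,0,0,0,0.45],[0,0,0.06,0,0,0,0.45],[0,0,0.08,0,0,0,0.45],[0,0.006,0.08,0,0,0,0.45],[0,0.011,0.08,0,0,0,0.45],[0,0.014,0.08,0,0,0,0.45],[0,0.015,0.08,0,0,0,0.45],[0,0.015,0.08,0,0,0,0.45]]'
```

```text
time_s: 7.7
tcp_pos: [0.4559, -0.0484, 0.2812]
ee_rot: [-0.0, 3.141, -0.0]
contact_force: [-0.1, 1.1, 0.1]
grip_width: 0.0466
```

```bash
python3 -m pendant '[[0,0.001,0,0,0,0,0.45],[0,0.001,0,0,0,0,0.45],[0,0.001,0,0,0,0,0.45]]'
```

```text
time_s: 8.07
tcp_pos: [0.4557, -0.0475, 0.2807]
ee_rot: [0.0, -3.142, 0.0]
contact_force: [-0.3, 0.2, 0.4]
grip_width: 0.0469
```

```bash
python3 -m pendant '[[0,0.001,0,0,0,0,0.45],[0,0.002,0,0,0,0,0.45],[0,0.002,0,0,0,0,0.45]]'
```

```text
time_s: 8.45
tcp_pos: [0.4557, -0.0453, 0.2806]
ee_rot: [0.001, -3.141, -0.0]
contact_force: [0.1, -0.1, 0.5]
grip_width: 0.0467
```

```bash
python3 -m pendant '[[0,0.001,0,0,0,0,0.45],[0,0.002,0,0,0,0,0.45],[0,0.002,0,0,0,0,0.45]]'
```

```text
time_s: 8.82
tcp_pos: [0.4557, -0.0433, 0.2807]
ee_rot: [-0.0, 3.142, 0.0]
contact_force: [0.6, 0.5, 0.6]
grip_width: 0.0469
```

The head has gone past where a sound arm would resist, so the middle arm seems to be the loose one. I'll carry on slowly to its stop.

```bash
python3 -m pendant '[[0,0.002,0,0,0,0,0.45],[0,0.004,0,0,0,0,0.45],[0,0.006,0,0,0,0,0.45],[0,0.008,0,0,0,0,0.45],[0,0.010,0,0,0,0,0.45],[0,0.011,0,0,0,0,0.45],[0,0.012,0,0,0,0,0.45],[0,0.012,0,0,0,0,0.45]]'
```

```text
time_s: 9.82
tcp_pos: [0.4558, -0.0314, 0.2808]
ee_rot: [-0.0, 3.141, -0.0]
contact_force: [0.8, -1.5, -0.0]
grip_width: 0.0472
```

```bash
python3 -m pendant '[[0,0.001,0,0,0,0,0.45],[0,0.002,0,0,0,0,0.45],[0,0.002,0,0,0,0,0.45]]'
```

```text
time_s: 10.2
tcp_pos: [0.4558, -0.0299, 0.2808]
ee_rot: [-0.0, 3.141, -0.003]
contact_force: [1.2, -5.2, -1.8]
grip_width: 0.0468
```

```bash
python3 -m pendant '[[0,0.0005,0,0,0,0,0.45],[0,0.0005,0,0,0,0,0.45]]'
```

```text
time_s: 10.45
tcp_pos: [0.4559, -0.0297, 0.2808]
ee_rot: [-0.0, 3.141, -0.003]
contact_force: [1.6, -7.3, -2.3]
grip_width: 0.0468
```

```bash
python3 -m pendant '[[0,-0.01,0,0,0,0,0.45],[0,-0.025,0,0,0,0,0.45],[0,-0.035,0,0,0,0,0.45],[0,-0.042,0,0,0,0,0.45],[0,-0.048,0,0,0,0,0.45],[0,-0.054,0,0,0,0,0.45],[0,-0.059,0,0,0,0,0.45],[0,-0.059,0,0,0,0,0.45]]'
```

```text
time_s: 11.45
tcp_pos: [0.4558, -0.0882, 0.2808]
ee_rot: [0.0, 3.141, -0.0]
contact_force: [-0.4, -0.1, 0.3]
grip_width: 0.047
```

```bash
python3 -m pendant '[[0,-0.002,0,0,0,0,0.45],[0,-0.004,0,0,0,0,0.45],[0,-0.006,0,0,0,0,0.45],[0,-0.0065,0,0,0,0,0.45],[0,-0.007,0,0,0,0,0.45],[0,-0.007,0,0,0,0,0.45]]'
```

```text
time_s: 12.2
tcp_pos: [0.4558, -0.0946, 0.2807]
ee_rot: [-0.0, 3.141, 0.001]
contact_force: [1.5, 2.5, 0.2]
grip_width: 0.0473
```

```bash
python3 -m pendant '[[0,-0.001,0,0,0,0,0.45],[0,-0.001,0,0,0,0,0.45],[0,-0.001,0,0,0,0,0.45]]'
```

```text
time_s: 12.58
tcp_pos: [0.4558, -0.0954, 0.2807]
ee_rot: [-0.0, 3.141, 0.002]
contact_force: [2.2, 5.6, 0.7]
grip_width: 0.0467
```

```bash
python3 -m pendant '[[0,-0.0005,0,0,0,0,0.45],[0,-0.0005,0,0,0,0,0.45]]'
```

```text
time_s: 12.82
tcp_pos: [0.4558, -0.0957, 0.2807]
ee_rot: [-0.0, 3.141, 0.003]
contact_force: [2.6, 6.9, 0.7]
grip_width: 0.0471
```

```bash
python3 -m pendant '[[0,0.008,0,0,0,0,0.45],[0,0.010,-0.04,0,0,0,0.45],[0,0.010,-0.08,0,0,0,0.45],[0,-0.03,-0.08,0,0,0,0.45],[0,-0.08,-0.08,0,0,0,0.45],[0,-0.106,-0.08,0,0,0,0.45],[0,-0.106,-0.08,0,0,0,0.45],[0,-0.106,-0.08,0,0,0,0.45]]'
python3 - <<'E'
from h import *
a,P,M,f,d=grab("wrist")
meas(a,P,.135,.165,lim=((.38,.53),(-.3,.3)),amin=300)
E
```

```text
time_s: 13.82
tcp_pos: [0.4555, -0.2018, 0.3604]
ee_rot: [0.0, -3.141, -0.001]
contact_force: [-0.2, 0.5, 0.2]
grip_width: 0.047
1932 [322. 225.] med [ 0.4487 -0.2031  0.1526] min [ 0.436 -0.216  0.135] max [ 0.471 -0.19   0.157]
2624 [500. 228.] med [ 0.452  -0.0879  0.1506] min [ 0.436 -0.098  0.135] max [ 0.479 -0.07   0.157]
```

```bash
python3 -m pendant '[[0,0,0.03,0,0,0,0.45],[0,0,0.06,0,0,0,0.45],[0,0,0.08,0,0,0,0.45],[0,0.006,0.08,0,0,0,0.45],[0,0.010,0.08,0,0,0,0.45],[0,0.013,0.08,0,0,0,0.45],[0,0.015,0.08,0,0,0,0.45],[0,0.015,0.08,0,0,0,0.45]]'
```

```text
time_s: 14.88
tcp_pos: [0.4562, -0.1878, 0.2818]
ee_rot: [-0.0, 3.14, -0.003]
contact_force: [0.3, -2.8, 1.9]
grip_width: 0.0469
```

```bash
python3 -m pendant '[[0,0.0005,0,0,0,0,0.45],[0,0.001,0,0,0,0,0.45],[0,0.001,0,0,0,0,0.45]]'
```

```text
time_s: 15.25
tcp_pos: [0.4561, -0.1872, 0.2816]
ee_rot: [0.0, 3.14, -0.003]
contact_force: [-1.1, -6.0, 3.5]
grip_width: 0.0467
```

```bash
python3 -m pendant '[[0,-0.01,0,0,0,0,0.45],[0,-0.02,0,0,0,0,0.45],[0,-0.025,0,0,0,0,0.45],[0,-0.028,0,0,0,0,0.45],[0,-0.030,0,0,0,0,0.45],[0,-0.0305,0,0,0,0,0.45],[0,-0.0305,0,0,0,0,0.45]]'
```

```text
time_s: 16.12
tcp_pos: [0.4557, -0.2167, 0.2806]
ee_rot: [0.001, -3.141, -0.0]
contact_force: [-0.5, 1.5, -0.7]
grip_width: 0.0469
```

```bash
python3 -m pendant '[[0,-0.001,0,0,0,0,0.45],[0,-0.0015,0,0,0,0,0.45],[0,-0.0015,0,0,0,0,0.45]]'
```

```text
time_s: 16.5
tcp_pos: [0.4556, -0.218, 0.2805]
ee_rot: [0.001, -3.141, -0.002]
contact_force: [-1.4, 4.0, 1.7]
grip_width: 0.047
```

```bash
python3 -m pendant '[[0,-0.0005,0,0,0,0,0.45],[0,-0.0005,0,0,0,0,0.45]]'
```

```text
time_s: 16.75
tcp_pos: [0.4556, -0.2183, 0.2805]
ee_rot: [0.001, -3.141, -0.002]
contact_force: [-1.5, 5.4, 1.4]
grip_width: 0.047
```

Left and right are sound, and the middle arm is worn. Next I'll push it to its left stop.

```bash
python3 -m pendant '[[0,0.016,0,0,0,0,0.45],[0,0.016,-0.05,0,0,0,0.45],[0,0.016,-0.08,0,0,0,0.45],[0,0.07,-0.08,0,0,0,0.45],[0,0.12,-0.08,0,0,0,0.45],[0,0.1345,-0.08,0,0,0,0.45],[0,0.1345,-0.08,0,0,0,0.45],[0,0.1345,-0.08,0,0,0,0.45]]'
```

```text
time_s: 17.75
tcp_pos: [0.4559, -0.0852, 0.3609]
ee_rot: [0.0, 3.141, -0.002]
contact_force: [0.1, -0.3, 0.5]
grip_width: 0.0472
```

```bash
python3 -m pendant '[[0,0,0.03,0,0,0,0.45],[0,0,0.06,0,0,0,0.45],[0,0,0.08,0,0,0,0.45],[0,0.01,0.08,0,0,0,0.45],[0,0.016,0.08,0,0,0,0.45],[0,0.022,0.08,0,0,0,0.45],[0,0.028,0.08,0,0,0,0.45],[0,0.034,0.08,0,0,0,0.45]]'
```

```text
time_s: 18.75
tcp_pos: [0.4559, -0.0499, 0.2812]
ee_rot: [-0.001, 3.141, -0.001]
contact_force: [-1.1, -1.8, 0.3]
grip_width: 0.0469
```

```bash
python3 -m pendant '[[0,0.006,0,0,0,0,0.45],[0,0.011,0,0,0,0,0.45],[0,0.015,0,0,0,0,0.45],[0,0.017,0,0,0,0,0.45],[0,0.018,0,0,0,0,0.45],[0,0.019,0,0,0,0,0.45],[0,0.019,0,0,0,0,0.45]]'
```

```text
time_s: 19.62
tcp_pos: [0.4558, -0.0315, 0.2807]
ee_rot: [-0.0, 3.141, -0.0]
contact_force: [0.4, -0.1, -0.6]
grip_width: 0.0471
```

```bash
python3 -m pendant '[[0,0.001,0,0,0,0,0.45],[0,0.001,0,0,0,0,0.45],[0,0.0,0,0,0,0,0.45],[0,-0.003,0,0,0,0,0.45],[0,-0.011,0,0,0,0,0.45],[0,-0.012,-0.03,0,0,0,0.45],[0,-0.012,-0.08,0,0,0,0.45],[0,-0.012,-0.11,0,0,0,0.45]]'
python3 - <<'E'
from h import *
a,P,M,f,d=grab("wrist");save("w2",a)
meas(a,P,.135,.165,lim=((.38,.53),(-.3,.3)),amin=300)
a,P,M,f,d=grab("top");o=np.load("obs.npz")
for i in range(3):
  ylo=[.04,-.1,-.24][i]
  for Q in (o["P"],o["P2"]):
    for z in(.13,.15,.17,.185):
      m=(Q[...,2]>z)&(Q[...,2]<z+.015)&(Q[...,0]>.53)&(Q[...,0]<.7)&(Q[...,1]>ylo)&(Q[...,1]<ylo+.08)
      print(i,z,m.sum(),np.median(Q[m],0).round(4),Q[m].min(0).round(3),Q[m].max(0).round(3))
E
python3 to.py .53 -.0625 .4
```

```text
time_s: 20.62
tcp_pos: [0.456, -0.0438, 0.3932]
ee_rot: [0.0, 3.139, -0.001]
contact_force: [-0.1, -0.5, -0.3]
grip_width: 0.047
2142 [116. 208.] med [ 0.4518 -0.199   0.15  ] min [ 0.436 -0.217  0.135] max [ 0.476 -0.19   0.157]
1483 [326. 209.] med [ 0.4518 -0.0424  0.1524] min [ 0.436 -0.057  0.135] max [ 0.477 -0.029  0.157]
1963 [479. 208.] med [0.4512 0.0717 0.1509] min [0.436 0.062 0.135] max [0.476 0.087 0.157]
0 0.13 40 [0.6263 0.0767 0.1328] [0.601 0.054 0.13 ] [0.654 0.096 0.14 ]
0 0.15 3 [0.6128 0.076  0.1528] [0.611 0.076 0.15 ] [0.617 0.08  0.161]
0 0.17 3 [0.5971 0.0891 0.1846] [0.59  0.082 0.184] [0.604 0.089 0.185]
0 0.185 36 [0.5915 0.0761 0.1931] [0.581 0.067 0.187] [0.604 0.089 0.199]
0 0.13 75 [0.6282 0.0788 0.1337] [0.615 0.065 0.13 ] [0.641 0.094 0.144]
0 0.15 17 [0.6136 0.0792 0.1551] [0.606 0.076 0.15 ] [0.621 0.082 0.165]
0 0.17 20 [0.6055 0.0785 0.181 ] [0.596 0.068 0.173] [0.608 0.09  0.184]
0 0.185 53 [0.6002 0.0781 0.1924] [0.588 0.068 0.185] [0.609 0.09  0.197]
1 0.13 35 [ 0.6246 -0.0591  0.1341] [ 0.614 -0.078  0.13 ] [ 0.652 -0.041  0.144]
1 0.15 2 [ 
[... 650 characters left out ...]
5 3 [ 0.6151 -0.1991  0.155 ] [ 0.611 -0.202  0.151] [ 0.616 -0.197  0.16 ]
2 0.17 3 [ 0.5853 -0.2003  0.1811] [ 0.585 -0.204  0.181] [ 0.589 -0.194  0.184]
2 0.185 35 [ 0.5974 -0.2019  0.1947] [ 0.587 -0.214  0.188] [ 0.609 -0.192  0.2  ]
2 0.13 58 [ 0.6285 -0.1998  0.1339] [ 0.619 -0.215  0.13 ] [ 0.639 -0.186  0.142]
2 0.15 22 [ 0.615  -0.2006  0.158 ] [ 0.61  -0.205  0.15 ] [ 0.62  -0.196  0.165]
2 0.17 18 [ 0.6092 -0.1998  0.1776] [ 0.6   -0.207  0.17 ] [ 0.612 -0.189  0.184]
2 0.185 63 [ 0.6056 -0.2     0.1936] [ 0.594 -0.212  0.185] [ 0.614 -0.188  0.199]
d [-0.0732 -0.0185 -0.0045] rot [-0.0017  0.0071  0.0001]
20.725 [ 0.4568 -0.044   0.3949] [ 0.36 -0.45  0.27] 0.046719742579951144
```

View pics/w2.png

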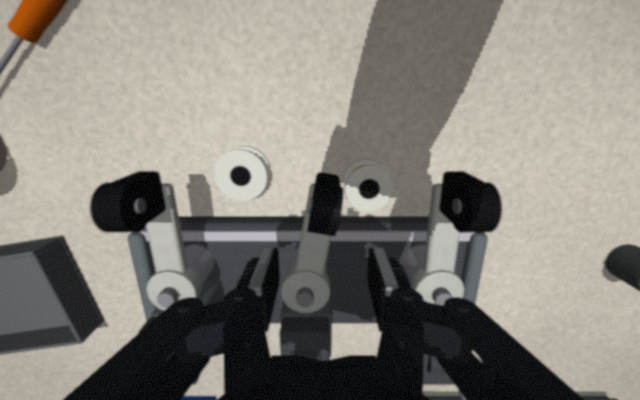

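The middle head is now about 20 mm left of straight, at column ~325 and leaning toward its stop. The lever knob is near (0.596, -0.062, 0.19), above a pivot near x=0.627. I'll close the fingers and move in behind it.

```bash
python3 -m pendant '[[-0.02,-0.01,0,0,0,0,1],[-0.05,-0.018,0,0,0,0,1],[-0.08,-0.018,0,0,0,0,1],[-0.08,-0.018,0,0,0,0,1],[-0.08,-0.018,0.025,0,0,0,1],[-0.08,-0.018,0.045,0,0,0,1],[-0.08,-0.018,0.045,0,0,0,1]]'
python3 - <<'E'
from h import *
a,P,M,f,d=grab("scene");c=cv2.resize(a[150:290,200:400],None,fx=4,fy=4,interpolation=2);save("s2",c)
E
python3 to.py .55 -.062 .346
```

```text
time_s: 21.6
tcp_pos: [0.5341, -0.0612, 0.3431]
ee_rot: [0.0, -3.136, -0.002]
contact_force: [-0.9, -1.2, -0.4]
grip_width: -0.0001
d [-0.0152 -0.0007 -0.0014] rot [ 0.0007 -0.0028  0.0002]
21.65 [ 0.5348 -0.0613  0.3446] [ 1.16 -0.07  0.08] -0.00029379189543796884
```

View pics/s2.png

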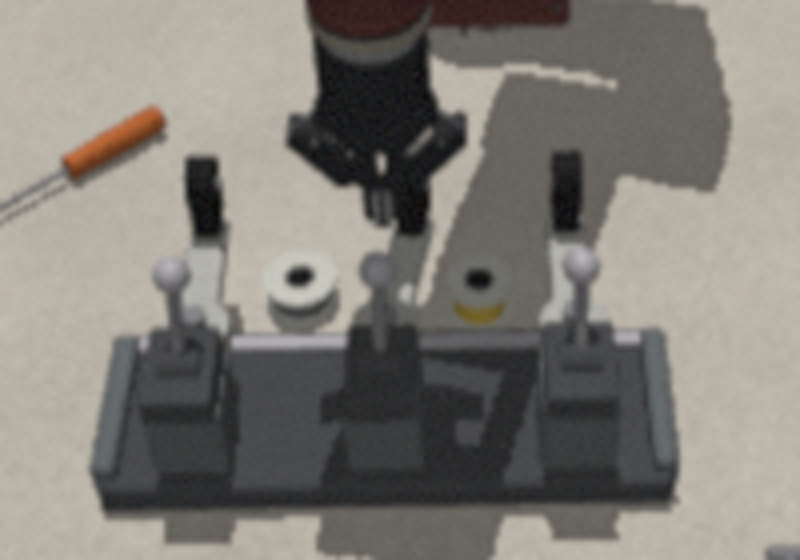

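The crop shows the closed fingers (column ~380) in line with the middle knob (377,270). I'll push in +x.

```bash
python3 -m pendant '[[-0.012,0,0,0,0,0,1],[-0.024,0,0,0,0,0,1],[-0.036,0,0,0,0,0,1],[-0.048,0,0,0,0,0,1],[-0.06,0,0,0,0,0,1],[-0.072,0,0,0,0,0,1],[-0.084,0,0,0,0,0,1],[-0.086,0,0,0,0,0,1]]'
```

```text
time_s: 22.65
tcp_pos: [0.6224, -0.0613, 0.3454]
ee_rot: [0.001, -3.141, -0.0]
contact_force: [-1.0, -0.2, 0.6]
grip_width: -0.0001
```

```bash
python3 -m pendant '[[-0.004,0,0,0,0,0,1],[-0.008,0,0,0,0,0,1],[-0.01,0,0,0,0,0,1],[-0.01,0,0,0,0,0,1]]'
```

```text
time_s: 23.15
tcp_pos: [0.6318, -0.0613, 0.3457]
ee_rot: [-0.0, 3.141, 0.0]
contact_force: [-0.9, -0.2, -0.5]
grip_width: 0.0002
```

```bash
python3 -m pendant '[[-0.003,0,0,0,0,0,1],[-0.005,0,0,0,0,0,1],[-0.005,0,0,0,0,0,1]]'
```

```text
time_s: 23.52
tcp_pos: [0.6366, -0.0613, 0.3456]
ee_rot: [0.0, -3.141, -0.0]
contact_force: [-3.2, 0.7, 0.1]
grip_width: 0.0001
```

```bash
python3 -m pendant '[[-0.001,0,0,0,0,0,1],[-0.002,0,0,0,0,0,1],[-0.002,0,0,0,0,0,1]]'
```

```text
time_s: 23.9
tcp_pos: [0.6375, -0.0614, 0.3455]
ee_rot: [0.0, -3.137, -0.0]
contact_force: [-9.7, 0.7, 3.8]
grip_width: 0.0001
```

The lever reached its end stop right where predicted. Now I'll retreat, lift clear and check.

```bash
python3 -m pendant '[[0.02,0,0,0,0,0,1],[0.05,0,0,0,0,0,1],[0.09,0,0,0,0,0,1],[0.09,0,-0.05,0,0,0,1],[0.14,0,-0.1,0,0,0,1],[0.2,0,-0.13,0,0,0,1],[0.2,0,-0.13,0,0,0,1],[0.2,0,-0.13,0,0,0,1]]'
python3 - <<'E'
from h import *
a,P,M,f,d=grab("scene");c=cv2.resize(a[150:290,200:400],None,fx=4,fy=4,interpolation=2);save("s3",c)
meas(a,P,.13,.165,lim=((.38,.53),(-.3,.3)))
print("knobs");meas(a,P,.175,.21,lim=((.56,.72),(-.3,.3)))
a,P,M,f,d=grab("wrist")
print("heads");meas(a,P,.135,.165,lim=((.38,.53),(-.3,.3)),amin=200)
E
python3 to.py .44 -.062 .47
```

```text
time_s: 24.9
tcp_pos: [0.4387, -0.0615, 0.4766]
ee_rot: [0.0, 3.138, -0.001]
contact_force: [0.1, -0.6, 0.2]
grip_width: 0.0005
105 [250. 194.] med [ 0.4676 -0.1999  0.1472] min [ 0.439 -0.214  0.13 ] max [ 0.48  -0.19   0.158]
106 [302. 194.] med [ 0.4705 -0.0422  0.1473] min [ 0.445 -0.055  0.13 ] max [ 0.483 -0.028  0.158]
95 [341. 194.] med [0.4698 0.0761 0.1491] min [0.45  0.065 0.13 ] max [0.48  0.089 0.16 ]
knobs
69 [345. 216.] med [0.6012 0.0783 0.1908] min [0.59  0.068 0.178] max [0.609 0.09  0.198]
75 [242. 218.] med [ 0.6061 -0.1991  0.1925] min [ 0.593 -0.212  0.176] max [ 0.616 -0.188  0.2  ]
79 [293. 235.] med [ 0.6663 -0.0608  0.1902] min [ 0.652 -0.072  0.176] max [ 0.675 -0.048  0.196]
heads
1026 [188. 196.] med [ 0.4517 -0.2004  0.1508] min [ 0.436 -0.215  0.135] max [ 0.475 -0.191  0.157]
1011 [454. 196.] med [0.4515 0.0724 0.151 ] min [0.436 0.062 0.135] max [0.475 0.087 0.157]
841 [342. 197.] med [ 0.4525 -0.0428  0.1521] min [ 0.436 -0.057  0.135] max [ 0.477 -0.029  0.157]
d [-0.0006 -0.0005  0.0048] rot [ 0.0004 -0.0004  0.0001]
25.0 [ 0.4394 -0.0615  0.4748] [ 0.6   0.76 -0.24] -6.0326480591696584e-05
```

View pics/s3.png

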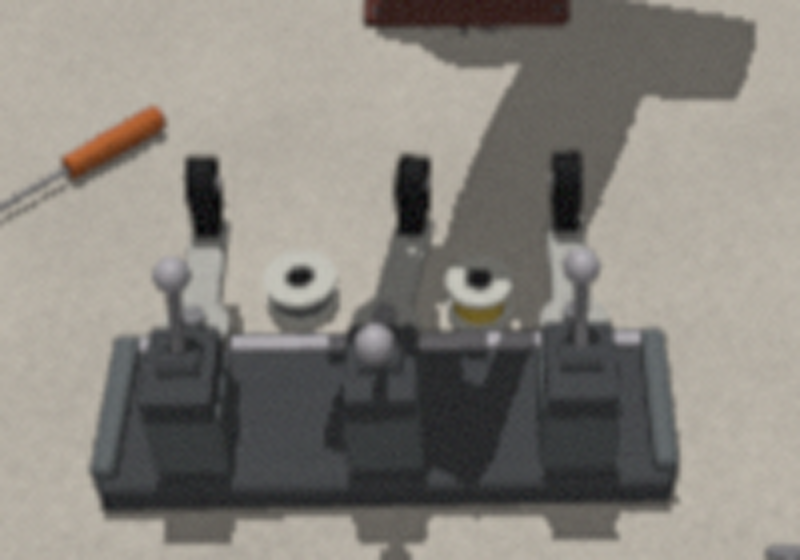

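The middle knob, now at (375,345), is thrown over. The other two knobs haven't moved, and the middle head (412,195) stays over to the left.

```bash
python3 -c "from bench import job_done;print(job_done())"
```

```text
the job is handed in; nothing more can be done
None
```

I rocked all three arms left then right, working from the robot's left to its right. The middle arm is the worn one. I pushed it to its left stop, threw its lock lever fully over and handed the job in at about 25 s.

- **Play check:** the left and right arms resisted within about 1–2 mm of touching the head, at 5–9 N. The middle arm swung freely, resisting only about 20 mm to each side, at about 7 N. The highest wrist force I read while rocking was about 9 N, well under the 40 N limit.
- **Middle arm:** after I let go, its head measured about 20 mm left of straight in both camera views. On the final push the force reading just before the last 1 mm was near zero, so the evidence that it reached the stop is this measurement, not a force reading.
- **Levers:** the middle knob moved about 65 mm and met its end stop at about 10 N. The left and right knobs are within 2 mm of where they started, still open.
- **Other objects:** the two reels and the screwdriver look unmoved in the last picture. I did not re-check the clamp, jar, mug, grip roll or tray, but the robot never went near them.

No check failed or disagreed.

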